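# Bleed the air angle grinder before it is put away

### The job

Two air grinders sit on their bench cradles, just off the hose. Bleed the angle grinder (the one with the round disc on its side, not the straight one): flip the small lock-off lever on its paddle forward, towards the disc end, as far as it goes, then squeeze the paddle fully home against the grinder's body for a moment. Let go so that the paddle springs out again, leaving the lever forward.

Things in the scene. Friction and masses are not known exactly. Their poses are not given: they have to be found in the camera images.
- grinder_mid (a point): Point on the angle grinder's centre line, where to squeeze; 100 mm above the bench. x points along the level 38 mm aluminium tube to the head, z up; the paddle is on the -y side. Fixed: strapped to a wooden cradle (base 90 mm wide, 18 mm high). The upright disc, 106 mm across, is centred 91 mm ahead and 40 mm to +y. Strap posts stand 45 mm or more ahead and behind, under the tube.
- angle_grinder_paddle (a joint): Black upright strip 112 x 24 x 5 mm at centre-line height, hinged at its rear end, 70 mm behind grinder_mid. 0 = sprung out, 0.15 rad = fully home. At grinder_mid its outer face is 36 mm from the centre line when out, 25 home (over paddle and tube: 55 mm out, 44 home). 4 N starts it there, 10 N brings it home; springs back. Blocked by 0.07 while the lever is back.
- angle_grinder_lever (a joint): Steel lock-off lever: upright tab sticking out sideways (-y) from the paddle, 34 mm long from its pivot, 4 mm thick, from 93 to 123 mm above the bench. Vertical pivot 24 mm ahead of grinder_mid, 37 mm from the centre line. 0 = back (leaning 11 degrees rearward), 0.2 = square to the tube, 1.4 rad = fully forward. Stiff (0.03 N m), stays where left; frees the paddle from 0.9.
- lever_tab (a point): Point in the middle of the lock-off lever's tab, 24 mm out from its pivot, 108 mm above the bench. It moves with the lever: pushed from behind towards the disc end, the tab swings forward in a level arc.

How it is judged:
On the way, in this order (a step that is already met when the one before it is completed fails the run):
1. the lock-off lever is flipped forward while the paddle is still out (value of joint angle_grinder_lever above 1 rad and value of joint angle_grinder_paddle below 0.06 rad), for 0.1 s.
2. the paddle is squeezed home against the body for a moment, the lever being forward (value of joint angle_grinder_paddle above 0.115 rad and value of joint angle_grinder_lever above 1 rad), for 0.3 s.
At the end, for the whole second after the job is handed in: The angle grinder's lock-off lever is forward (beyond 1.0 rad) and, after the squeeze beyond 0.115 rad, its paddle has been let go and has sprung out again (below 0.04 rad) (value of joint angle_grinder_lever above 1 rad and value of joint angle_grinder_paddle below 0.04 rad); the robot touches nothing.
It also fails if it takes over 40 s, if anything falls off the work surface, if the arm or the gripper's body presses on something with over 40 N, if the wrist force passes 120 N, or if a joint passes its speed limit or range.

### The arm

A 6-joint arm with a two-finger parallel gripper is mounted at the origin on the work surface. World frame = base frame: x ahead of the robot, y to its left, z up, the work surface at z = 0. Lengths are in m, angles in rad, forces in N, time in s.
With the tool pointing down it reaches from about 0.225 to 0.725 m from the base axis. Payload 3.1 kg.
Tool frame: the origin (TCP) lies on the centre line of the jaws, within the pads' length; the fingertips stand 22 mm ahead of it and the grasp point (between the pads) lies 3 mm ahead of it (arm.tcp_to_tips is the distance from the TCP to the fingertips, in m); z points along the fingers, y is the line along which they close (so a half turn about z gives the same grasp; the last joint's range is limited). The gripper opens to 85 mm and grips with 20 to 120 N. Pads are 22 mm wide; open, the fingers measure 114 mm over their backs; the gripper's body (76 mm by 85 mm) begins 54 mm behind the grasp point. The pads swing forward as they close: fully open they stand 13 mm farther back than shut.
Start: joints at [-1.274, 0.048, 0.099, 1.622, 0, 1.443], TCP at [0.216, -0.478, 0.253] pointing down, gripper open.
Joint ranges: [-2.91, 2.91], [-0.99, 1.94], [-1.21, 1.42], [-2.12, 2.29], [-1.49, 1.47], [-3.14, 3.14]. Speed limits (rad/s): [2.79, 2.79, 3.14, 3.14, 3.14, 3.14].

### API

Orientations are given as a rotation vector (axis times angle).
In Python, from workcell import arm gives the robot as it stands.
- The arm moves only by the tool apply_moves, never from a script. Its argument "steps" is a list that holds one entry, the list of rows, each a list of 7 numbers: the shift along the tool's x, y, z in mm, then the turn, a rotation vector about the tool's x, y, z in degrees, then the opening, from 0 (shut) to 1 (fully open). In form: [[[dx, dy, dz, ax, ay, az, gripper], ...]]. A call has 1 to 8 rows; each row shifts and turns the commanded pose from where the row before left it, along the tool's axes as they then stand; what a row does not reach is not made up. A row lasts 1/8 s, in which the tool goes at most 62.5 mm and 10.7 degrees, less where a joint would pass 70% of its speed; a pose out of reach is approached as far as the arm can. A call with a gripper value outside its range is refused whole. The fingers move at their own pace and stop on an object; the grip force is fixed at half the most. Time passes only in rows, so rows that do not move let the fingers close. It gives the time, the measured TCP pose, the force, the opening and the grip force at its end, in the units of the state.
- arm.sense(): the state, without advancing time (a new reading comes with each control period).
- arm.grab_frame(name): name is "scene" or "top" or "wrist"; returns the picture (480x640x3 uint8, red, green, blue); there is no depth.
- arm.calibration(name): a dict with "fx", "fy", "cx", "cy" (pixels), "T" (4x4, takes a point from camera to world coordinates). Camera axes: x right, y up, looking along -z (the intrinsics and any distortion apply to the point x, -y, -z); pixel columns grow to the right and rows downward; lengths in m; the calibration is good to about 2 mm. A picture is of the moment at which its call begins: read the wrist's pose just before it. calibration takes no time and is no camera call; for the wrist camera it gives the pose at the moment of the call.
- arm.job_done(): hands the job in; it is judged then, once.
The state is a dict: "time": time; "q": joint angles; "joint_velocities": joint speeds; "effort": joint torques, N m; "tcp_pos": TCP position; "tool_rot": TCP orientation; "wrist_force": force on the tool from outside, world axes, zero at the start; "moment": the same for the moment, N m; "opening": opening from 0.0 (shut) to 1.0 (fully open); "grasp_force": force on a finger pad.
Only numpy, scipy, OpenCV 4.12 (cv2) and the standard library are available. Lean on these libraries where they do the work, as an engineer would, in place of code of your own. Each camera call takes 0.05 s, during which the arm holds its last target. There are 200 camera calls.

## Working session

There is one attempt and no reset: what is moved stays moved. The work goes in short steps, Python scripts to look and compute and a tool call to move; the robot and the scene stay as the last step left them, time stands still between calls to the robot, and variables do not carry over. Pictures are saved under pics/ and viewed, at most 12 in all, crops included, and the job is handed in when it is done.

Besides the shell and the picture viewer there is one more tool, called as name(argument=value, ...) on one line, values as JSON. apply_moves: Moves the arm, as the interface text tells. Its arguments: {"type":"object","properties":{"steps":{"type":"array"}},"required":["steps"]}

```bash
mkdir -p pics; ls; python3 - <<'E'
from workcell import arm
import cv2,numpy as np
for n in("scene","top"):
    im=arm.grab_frame(n);cv2.imwrite(f"pics/{n}0.png",im[...,::-1])
    c=arm.calibration(n);print(n,{k:(np.round(v,4).tolist()) for k,v in c.items()})
s=arm.sense();print(s)
E
```

```text
pics
scene {'fx': 529.1739, 'fy': 529.1739, 'cx': 323.9022, 'cy': 239.6795, 'T': [[-0.517, -0.5309, 0.6715, 1.0237], [0.8559, -0.335, 0.3941, 0.2538], [0.0157, 0.7784, 0.6276, 0.6271], [0.0, 0.0, 0.0, 1.0]]}
top {'fx': 444.2142, 'fy': 444.2142, 'cx': 324.1888, 'cy': 234.4485, 'T': [[0.0198, 0.9951, -0.0968, 0.4259], [-0.9996, 0.0179, -0.0205, -0.0459], [-0.0186, 0.0971, 0.9951, 0.8526], [0.0, 0.0, 0.0, 1.0]]}
{'time': 0.1, 'q': array([-1.27380490e+00,  4.86733236e-02,  9.77595450e-02,  1.62201551e+00,
        2.75944211e-05,  1.44299134e+00]), 'joint_velocities': array([ 5.71149916e-05, -9.12290945e-04,  3.39137514e-03,  1.21015246e-03,
       -2.68465831e-04, -3.26123816e-04]), 'effort': array([ 2.05397773e-03, -3.39851117e+01,  3.20935357e+01,  1.57121656e-02,
       -1.56655533e-04, -1.71212484e-06]), 'tcp_pos': array([ 0.21621479, -0.47785284,  0.25223845]), 'tool_rot': array([-3.06891547e+00, -6.61814306e-01,  2.39735337e-04]), 'wrist_force': array([-0.70755292, -0.50253624, -0.4543125 ]), 'moment': array([ 0.0006032 , -0.01182526,  0.00725324]), 'grasp_force': 0.0, 'opening': 0.9977988031721781}
```

View pics/top0.png

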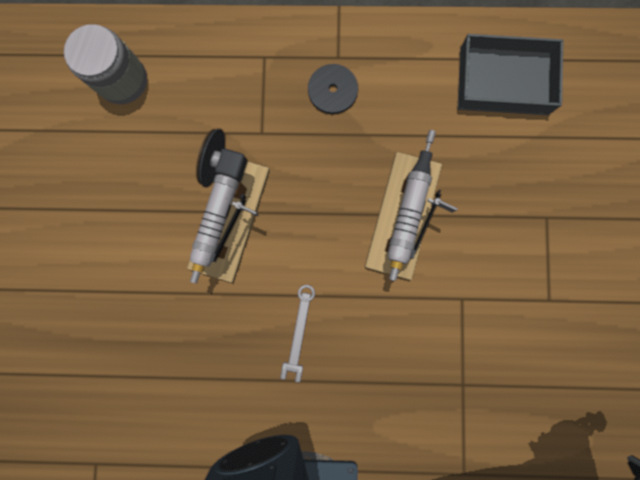

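View pics/scene0.png

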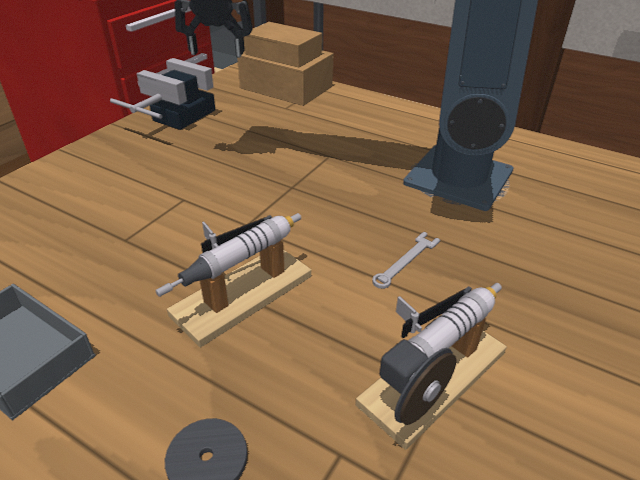

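The top view shows the angle grinder at left: disc (210,158), head (230,163), tail (195,280), and lever tab from about (235,206) to (256,212). I'll fit its axis next.

```bash
cat > h.py <<'E'
from workcell import arm
import cv2,numpy as np
def ray(n,px,z,c=None):
    c=c or arm.calibration(n);T=np.array(c["T"]);u,v=px
    d=T[:3,:3]@np.array([(u-c["cx"])/c["fx"],-(v-c["cy"])/c["fy"],-1]);o=T[:3,3]
    return o+d*(z-o[2])/d[2]
E
python3 - <<'E'
from h import *
im=cv2.imread("pics/top0.png");hsv=cv2.cvtColor(im,cv2.COLOR_BGR2HSV)
m=((hsv[...,1]<50)&(hsv[...,2]>95)).astype(np.uint8);r=np.zeros_like(m);r[170:275,185:262]=1;m*=r
m=cv2.morphologyEx(m,cv2.MORPH_CLOSE,np.ones((7,7)))
k=cv2.morphologyEx(m,cv2.MORPH_OPEN,np.ones((9,9)))
ys,xs=np.nonzero(k);print(len(xs),xs.min(),xs.max(),ys.min(),ys.max())
P=np.array([ray("top",p,.1)for p in zip(xs,ys)])[:,:2]
c=P.mean(0);w,V=np.linalg.eigh(np.cov(P.T));d=V[:,1]*np.sign(V[0,1]);t=(P-c)@d;n=(P-c)@[-d[1],d[0]]
print("c",c,"dir",d,np.degrees(np.arctan2(d[1],d[0])),t.min(),t.max(),n.min(),n.max())
# lever, z .123
for p in [(235,206),(256,212)]:
    q=ray("top",p,.123)[:2]-c; print("lever",q@d,q@[-d[1],d[0]])
# tool: disc ends, z .153
for p in [(216,130),(206,186)]:
    q=ray("top",p,.12)[:2]-c; print("disc",q@d,q@[-d[1],d[0]])
big=cv2.resize(im[110:300,170:290],None,fx=3,fy=3,interpolation=cv2.INTER_CUBIC)
mm=cv2.resize(k[110:300,170:290]*255,None,fx=3,fy=3);cv2.imwrite("pics/c1.png",np.hstack([big,cv2.cvtColor(mm,cv2.COLOR_GRAY2BGR)]))
E
```

```text
1845 191 233 176 264
c [0.52149909 0.16198825] dir [ 0.96062916 -0.27783379] -16.130961084029995 -0.07916942410546984 0.07984011375252019 -0.0227011248878307 0.018861139586647556
lever 0.031485713995361556 -0.035855488847019834
lever 0.032214921481969146 -0.07256542837094358
disc 0.1465066260844555 0.03732183111967075
disc 0.049664964039169944 0.022526728724236698
```

View pics/c1.png

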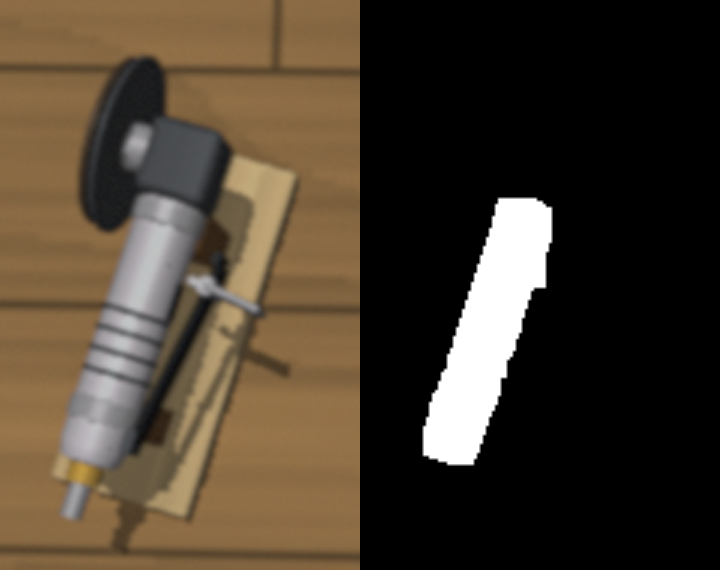

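The crop shows the lever pivot at about px (238,205), the tip at (257.5,214), and the base's right edge running from (269,168) to (233,283). I'll refine the frame from these and plan the approach.

```bash
cat >> h.py <<'E'
from scipy.spatial.transform import Rotation as R
def show(mid,yaw,tgt,flip=0):
    "tgt in grinder frame (x,y,world z) -> tool-axis shift mm, yaw turn deg about tool z"
    s=arm.sense();Rt=R.from_rotvec(s["tool_rot"]).as_matrix()
    a=np.radians(yaw);d=np.array([np.cos(a),np.sin(a)]);n=np.array([-d[1],d[0]])
    g=np.array([*(np.array(mid)+tgt[0]*d+tgt[1]*n),tgt[2]]);D=R.from_euler('z',yaw+flip,degrees=True).as_matrix()@np.diag([1,-1,-1])
    e=g-s["tcp_pos"];rel=s["tcp_pos"][:2]-mid
    print("t",s["time"],"tcp in grinder mm",np.round([1e3*rel@d,1e3*rel@n,1e3*s["tcp_pos"][2]],1),"shift(now axes)",np.round(1e3*Rt.T@e,1),"turn",np.round(np.degrees(R.from_matrix(Rt.T@D).as_rotvec()),1),"shift(target axes)",np.round(1e3*D.T@e,1),"F",np.round(s["wrist_force"],1),"open",round(s["opening"],3))
E
python3 - <<'E'
from h import *
f=lambda p,z:ray("top",p,z)[:2]
e=f((269.3,168.3),.018)-f((233.3,283.3),.018);print("base edge",np.degrees(np.arctan2(e[1],e[0])))
L=[f((214,178.5),.1)-0,f((190.7,260),.1)];e=L[0]-L[1];print("tube left",np.degrees(np.arctan2(e[1],e[0])),L)
pv,tip=f((238.3,205),.123),f((257.7,214),.123);e=tip-pv;print(pv,tip,np.linalg.norm(e),"lever dir",np.degrees(np.arctan2(e[1],e[0])))
show([.525,.163],-16,[0,-.03,.25]);show([.525,.163],-16,[0,-.03,.25],180)
print(arm.calibration("wrist")["T"], R.from_rotvec(arm.sense()["tool_rot"]).as_matrix())
E
```

```text
base edge -15.364096372680264
tube left -13.358368171118707 [array([0.592957  , 0.16239442]), array([0.45125362, 0.19604414])]
[0.54356099 0.11333932] [0.52897646 0.08037772] 0.03604407293804689 lever dir -113.86796608540486
t 0.1 tcp in grinder mm [-120.2 -701.1  252.2] shift(now axes) [ 526.  -433.8    3.3] turn [-0.1  0.  40.3] shift(target axes) [ 120.2 -671.1    2.2] F [-0.7 -0.5 -0.5] open 0.998
t 0.1 tcp in grinder mm [-120.2 -701.1  252.2] shift(now axes) [ 526.  -433.8    3.3] turn [  -0.    -0.2 -139.7] shift(target axes) [-120.2  671.1    2.2] F [-0.7 -0.5 -0.5] open 0.998
[[ 0.41308856  0.87940063  0.23666933  0.27640323]
 [-0.91068833  0.39950665  0.10507711 -0.45123552]
 [-0.00214609 -0.25893815  0.96589152  0.3726968 ]
 [ 0.          0.          0.          1.        ]] [[ 9.11122757e-01  4.12134644e-01 -5.97814391e-04]
 [ 4.12134969e-01 -9.11120505e-01  2.04766155e-03]
 [ 2.99231312e-04 -2.11205125e-03 -9.99997725e-01]]
```

apply_moves(steps=[[[45,-38,0,0,0,0,1],[45,-38,0,0,0,0,1],[45,-38,0,0,0,0,1],[45,-38,0,0,0,0,1],[45,-38,0,0,0,0,1],[45,-38,0,0,0,0,1],[45,-38,0,0,0,0,1],[45,-38,0,0,0,0,1]]])

```text
time: 1.1
tcp_pos: [0.4194, -0.0511, 0.2529]
tool_rot: [3.071, 0.662, -0.0]
wrist_force: [1.3, -0.6, 0.2]
opening: 1.003
grasp_force: 0.0
```

apply_moves(steps=[[[45,-38,0,0,0,0,0],[45,-38,0,0,0,0,0],[36,-38,0,0,0,0,0],[0,0,0,0,0,10,0],[0,0,0,0,0,10,0],[0,0,0,0,0,10,0],[0,0,0,0,0,10,0],[0,0,0,0,0,0,0]]])

```text
time: 2.1
tcp_pos: [0.4776, 0.0113, 0.2526]
tool_rot: [-3.059, 0.247, 0.006]
wrist_force: [0.7, -0.3, -0.8]
opening: -0.001
grasp_force: 0.0
```

```bash
python3 - <<'E'
from h import *
import pickle
show([.525,.163],-15,[-.04,-.03,.25])
c=arm.calibration("wrist");im=arm.grab_frame("wrist");cv2.imwrite("pics/w1.png",im[...,::-1]);pickle.dump(c,open("w1.pkl","wb"))
E
```

```text
t 2.1 tcp in grinder mm [  -6.5 -158.8  252.6] shift(now axes) [ -20.3 -131.    12.3] turn [-4.1  0.8  5.8] shift(target axes) [ -33.5 -128.8    2.6] F [ 0.7 -0.3 -0.8] open -0.001
```

View pics/w1.png

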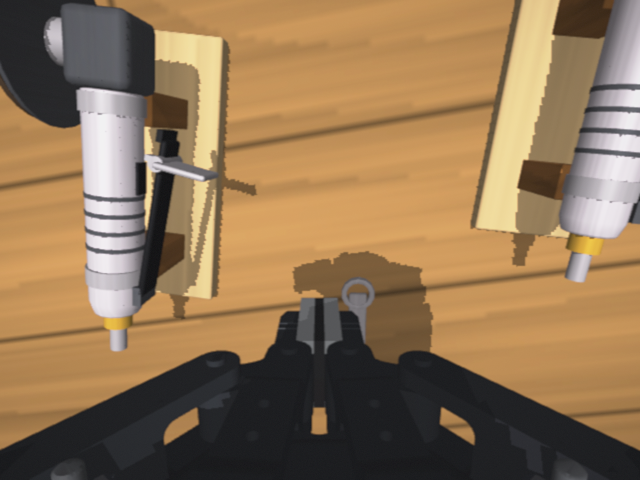

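The wrist view shows the lever pivot at about (155,160) and its tip at (214,176). The tube centre line runs from (111.5,100) to the nozzle at (118.5,340).

```bash
python3 - <<'E'
from h import *
import pickle
c=pickle.load(open("w1.pkl","rb"));f=lambda p,z:ray("",p,z,c)[:2]
A,B=f((111.5,100),.1),f((118.5,338),.1);e=A-B;yaw=np.degrees(np.arctan2(e[1],e[0]));print(A,B,"axis yaw",yaw)
E=f((226,38),.018)-f((213,297),.018);print("base edge",np.degrees(np.arctan2(E[1],E[0])))
for z,pts in((.123,[(155,160),(214,176)]),(.112,[(167,131),(139,303)]),(.018,[(213,297),(226,38)])):
  for p in pts:
    q=f(p,z)
    d=e/np.linalg.norm(e);n=np.array([-d[1],d[0]]);print(p,q,"along from B",(q-B)@d*1e3,"off",(q-B)@n*1e3)
E
```

```text
[0.59124617 0.14186569] [0.42374993 0.18826223] axis yaw -15.482757242300622
base edge -15.99286351282762
(155, 160) [0.54885659 0.11210193] along from B 140.897514621309 off -39.999486100490444
(214, 176) [0.53359464 0.07749741] along from B 135.42702701377112 off -77.42239634404054
(167, 131) [0.5652858  0.10482893] along from B 158.67203468705245 off -42.62280339274146
(139, 303) [0.45396249 0.15614831] along from B 37.68892950946847 off -22.8833418497846
(213, 297) [0.4184165  0.14081747] along from B 7.525421072482331 off -47.14678351207739
(226, 38) [0.63523104 0.07867612] along from B 233.06046990766637 off -49.15478276437919
```

```bash
python3 - <<'E'
from h import *
show([.5357,.1539],-15.6,[-.012,-.064,.18])
E
```

```text
t 2.15 tcp in grinder mm [ -17.8 -151.5  252.7] shift(now axes) [ 16.4 -80.7  78.7] turn [-4.2  0.8  6.5] shift(target axes) [  5.8 -87.5  72.7] F [-0.5  0.3 -0.7] open -0.001
```

apply_moves(steps=[[[0,0,0,-4.2,0.8,6.5,0],[3,-30,0,0,0,0,0],[3,-30,0,0,0,0,0],[0,-27,24,0,0,0,0],[0,0,24,0,0,0,0],[0,0,24,0,0,0,0],[0,0,0,0,0,0,0],[0,0,0,0,0,0,0]]])

```text
time: 3.15
tcp_pos: [0.4849, 0.0156, 0.1862]
tool_rot: [-3.06, 0.23, -0.01]
wrist_force: [1.0, 0.3, 0.1]
opening: -0.001
grasp_force: 0.0
```

```bash
python3 - <<'E'
from h import *
import pickle
show([.5357,.1539],-15.6,[-.012,-.064,.122])
c=arm.calibration("wrist");im=arm.grab_frame("wrist");cv2.imwrite("pics/w2.png",im[...,::-1]);pickle.dump(c,open("w2.pkl","wb"))
E
```

```text
t 3.15 tcp in grinder mm [ -11.7 -146.9  186.2] shift(now axes) [  9.8 -77.3  70.1] turn [-4.2  0.2  7. ] shift(target axes) [ -0.3 -82.9  64.2] F [1.  0.3 0.1] open -0.001
```

View pics/w2.png

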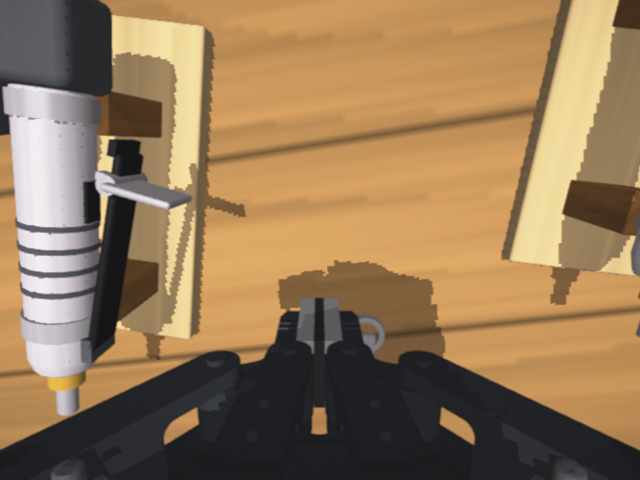

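The arm went down but not sideways, and the tilt and turn did not change. I'll check for a joint limit.

```bash
python3 - <<'E'
from h import *
s=arm.sense();print(np.round(s["q"],3),np.round(s["effort"],2))
import pickle
c=pickle.load(open("w2.pkl","rb"));f=lambda p,z:ray("",p,z,c)[:2]
a=np.radians(-15.6);d=np.array([np.cos(a),np.sin(a)]);n=np.array([-d[1],d[0]])
for p,z in(((105,182),.123),((188,198),.123),((52,110),.1),((67,405),.1),((126,142),.112)):
  q=f(p,z)-[.5357,.1539];print(p,np.round([q@d*1e3,q@n*1e3],1))
E
```

```text
[-0.152 -0.071 -0.153  1.487  0.073  3.141] [ 1.100e-01 -2.893e+01  3.161e+01  2.000e-02  2.500e-01 -0.000e+00]
(105, 182) [ 23.3 -37.2]
(188, 198) [ 21.1 -76.9]
(52, 110) [52.2  3.8]
(67, 405) [-122.1    3.5]
(126, 142) [ 42.  -41.3]
```

Joint 6 is at its 3.14 limit, so I'll use the half-turned orientation.

apply_moves(steps=[[[0,0,-5,0,0,-10.5,0],[0,0,-5,0,0,-10.5,0],[0,0,0,0,0,-10.5,0],[0,0,0,0,0,-10.5,0],[0,0,0,0,0,-10.5,0],[0,0,0,0,0,-10.5,0],[0,0,0,0,0,-10.5,0],[0,0,0,0,0,-10.5,0]]])

```text
time: 4.2
tcp_pos: [0.4853, 0.0139, 0.1972]
tool_rot: [-2.443, -1.896, -0.086]
wrist_force: [-0.3, -0.3, 0.4]
opening: -0.003
grasp_force: 0.0
```

apply_moves(steps=[[[0,0,0,0,0,-10.5,0],[0,0,0,0,0,-10.5,0],[0,0,0,0,0,-10.5,0],[0,0,0,0,0,-10.5,0],[0,0,0,0,0,-10.5,0],[0,0,0,0,0,-10.5,0],[0,0,0,0,0,-10.5,0],[0,0,0,0,0,-5,0]]])

```text
time: 5.2
tcp_pos: [0.4853, 0.0139, 0.1972]
tool_rot: [-0.706, -3.057, -0.115]
wrist_force: [0.4, 0.1, -0.6]
opening: 0.004
grasp_force: 0.0
```

```bash
python3 - <<'E'
from h import *
show([.5357,.1539],-15.6,[-.012,-.064,.122],180);print(arm.sense()["q"])
E
```

```text
t 5.2 tcp in grinder mm [ -10.9 -148.4  197.2] shift(now axes) [14.8 77.3 81.1] turn [  4.1  -0.7 -10.4] shift(target axes) [ 1.1 84.4 75.2] F [ 0.4  0.1 -0.6] open 0.004
[-0.1544157  -0.07270531 -0.13340296  1.50710224  0.0732718   0.29947562]
```

apply_moves(steps=[[[0,0,0,4.1,-0.7,-10.4,0],[1,28,0,0,0,0,0],[0,28,0,0,0,0,0],[0,28,0,0,0,0,0],[0,0,25,0,0,0,0],[0,0,25,0,0,0,0],[0,0,0,0,0,0,0]]])

```text
time: 6.08
tcp_pos: [0.5058, 0.0952, 0.1447]
tool_rot: [-0.442, -3.104, -0.005]
wrist_force: [-0.2, 0.6, -0.1]
opening: 0.001
grasp_force: 0.0
```

```bash
python3 - <<'E'
from h import *
show([.5357,.1539],-15.6,[-.012,-.064,.120],180)
im=arm.grab_frame("wrist");cv2.imwrite("pics/w3.png",im[...,::-1])
E
```

```text
t 6.075 tcp in grinder mm [-13.1 -64.6 144.7] shift(now axes) [-1.2  0.5 24.7] turn [ 0.1 -0.4 -0.6] shift(target axes) [-1.1  0.6 24.7] F [-0.2  0.6 -0.1] open 0.001
```

View pics/w3.png

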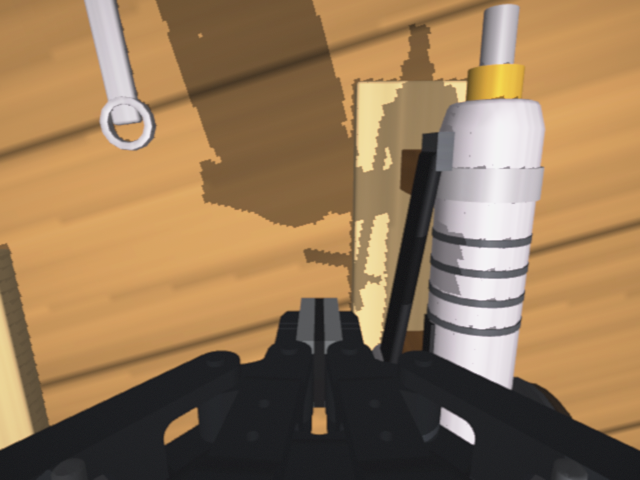

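The pads at (320,310) are behind the lever, with clearance from the paddle at about (400,320). I'll descend and push forward.

apply_moves(steps=[[[0,0,13,0,0,0,0],[0,0,12,0,0,0,0],[-8,0,0,0,0,0,0],[-8,0,0,0,0,0,0],[-8,0,0,0,0,0,0],[-8,0,0,0,0,0,0],[-8,0,0,0,0,0,0]]])

```text
time: 7.0
tcp_pos: [0.5451, 0.0839, 0.1204]
tool_rot: [-0.442, -3.106, -0.006]
wrist_force: [-2.4, -0.3, -0.7]
opening: -0.002
grasp_force: 1.1
```

apply_moves(steps=[[[-7,0,0,0,0,0,0],[-7,0,0,0,0,0,0],[0,0,0,0,0,0,0]]])

```text
time: 7.38
tcp_pos: [0.5599, 0.0795, 0.1208]
tool_rot: [-0.444, -3.109, -0.005]
wrist_force: [0.4, -1.3, 0.1]
opening: 0.001
grasp_force: 0.3
```

```bash
python3 - <<'E'
from h import *
show([.5357,.1539],-15.6,[.042,-.064,.120],180)
im=arm.grab_frame("scene")[260:440,340:520];cv2.imwrite("pics/s2.png",cv2.resize(im[...,::-1],None,fx=3,fy=3,interpolation=cv2.INTER_CUBIC))
E
```

```text
t 7.375 tcp in grinder mm [ 43.3 -65.1 120.8] shift(now axes) [1.3 1.1 0.8] turn [ 0.2 -0.1 -0.7] shift(target axes) [1.3 1.1 0.8] F [ 0.4 -1.3  0.1] open 0.001
```

View pics/s2.png

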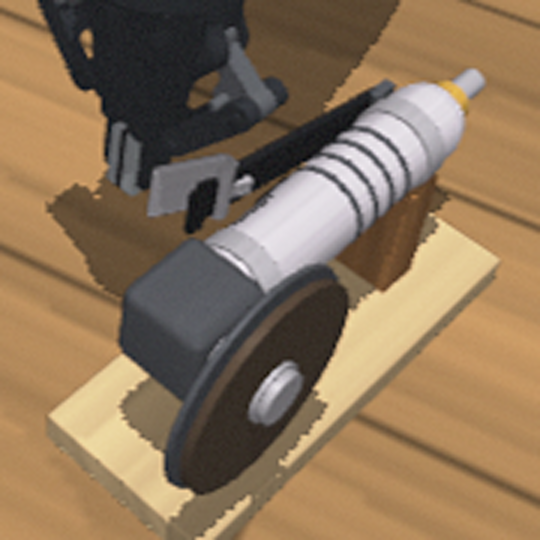

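The tab has swung forward, with the finger beside its tip at about (140,180) in the crop. I'll press gently inward to bring it to the stop.

apply_moves(steps=[[[0,2,0,0,0,0,0],[0,2,0,0,0,0,0],[0,0,0,0,0,0,0]]])

```text
time: 7.8
tcp_pos: [0.5596, 0.0841, 0.1206]
tool_rot: [-0.443, -3.107, -0.006]
wrist_force: [-0.4, -1.4, -0.2]
opening: 0.002
grasp_force: 0.4
```

apply_moves(steps=[[[0,2,0,0,0,0,0],[0,0,0,0,0,0,0]]])

```text
time: 8.05
tcp_pos: [0.5602, 0.0856, 0.1206]
tool_rot: [-0.443, -3.107, -0.005]
wrist_force: [-0.7, -2.0, 0.2]
opening: 0.006
grasp_force: 1.0
```

apply_moves(steps=[[[0,2,0,0,0,0,0],[0,0,0,0,0,0,0]]])

```text
time: 8.3
tcp_pos: [0.5608, 0.0876, 0.1205]
tool_rot: [-0.443, -3.107, -0.005]
wrist_force: [-0.6, -2.7, 0.2]
opening: -0.0
grasp_force: 1.2
```

```bash
python3 - <<'E'
from h import *
show([.5357,.1539],-15.6,[.042,-.064,.120],180)
im=arm.grab_frame("scene")[260:440,340:520];cv2.imwrite("pics/s3.png",cv2.resize(im[...,::-1],None,fx=3,fy=3,interpolation=cv2.INTER_CUBIC))
E
```

```text
t 8.3 tcp in grinder mm [ 42.  -57.1 120.5] shift(now axes) [-0.1 -6.9  0.5] turn [ 0.2 -0.2 -0.6] shift(target axes) [-0.  -6.9  0.5] F [-0.6 -2.7  0.2] open -0.0
```

View pics/s3.png

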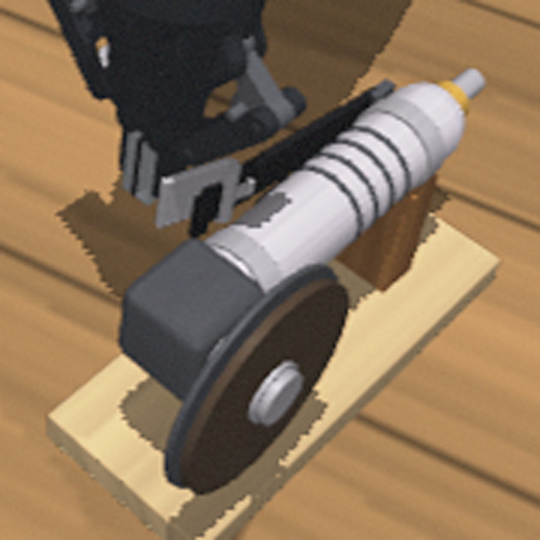

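The tab now lies nearly along the tube and the force has risen to 2.7 N, so it is at its stop. I'll retreat, lift, open and go over grinder_mid.

apply_moves(steps=[[[0,-15,0,0,0,0,0],[0,0,-30,0,0,0,0.5],[0,0,-40,0,0,0,1],[15,25,0,0,0,0,1],[15,25,0,0,0,0,1],[12,20,0,0,0,0,1],[0,0,0,0,0,0,1],[0,0,0,0,0,0,1]]])

```text
time: 9.35
tcp_pos: [0.5359, 0.1514, 0.1907]
tool_rot: [-0.443, -3.107, -0.006]
wrist_force: [-0.5, -0.3, -0.4]
opening: 1.001
grasp_force: 0.0
```

```bash
python3 - <<'E'
from h import *
show([.5357,.1539],-15.6,[0,-.002,.098],180)
im=arm.grab_frame("wrist");cv2.imwrite("pics/w4.png",im[...,::-1])
E
```

```text
t 9.35 tcp in grinder mm [  0.9  -2.3 190.7] shift(now axes) [ 0.5  0.  92.7] turn [ 0.2 -0.2 -0.6] shift(target axes) [ 0.9  0.3 92.7] F [-0.5 -0.3 -0.4] open 1.001
```

View pics/w4.png

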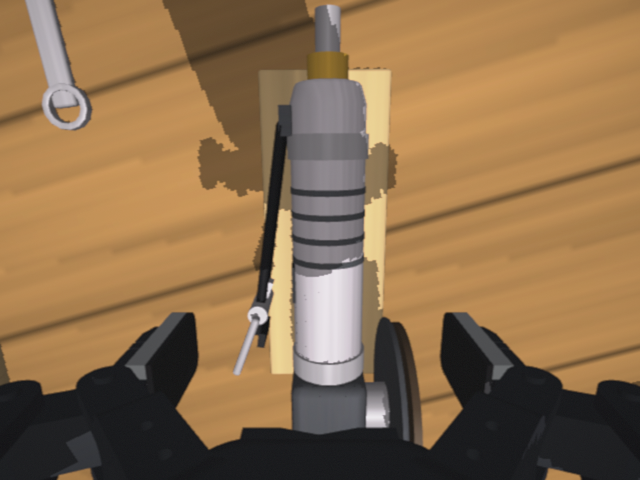

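The lever lies forward, from pivot (258,315) to tip (237,373), about 20° off the tube, which is the full 1.4 rad. The tube centre is at column 328 and the gripper centre at 320, which suits the 3 mm offset I want. I'll descend.

apply_moves(steps=[[[0,0,25,0,0,0,1],[0,0,25,0,0,0,1],[0,0,22,0,0,0,1],[0,0,20,0,0,0,1],[0,0,0,0,0,0,1]]])

```text
time: 10.02
tcp_pos: [0.5342, 0.1512, 0.0966]
tool_rot: [-0.444, -3.102, -0.004]
wrist_force: [0.1, -0.2, 0.8]
opening: 1.002
grasp_force: 0.0
```

apply_moves(steps=[[[0,0,0,0,0,0,0.65],[0,0,0,0,0,0,0.6],[0,0,0,0,0,0,0.55],[0,0,0,0,0,0,0.5],[0,0,0,0,0,0,0.45],[0,0,0,0,0,0,0.45]]])

```text
time: 10.78
tcp_pos: [0.5376, 0.1537, 0.1019]
tool_rot: [0.44, 3.109, 0.011]
wrist_force: [-1.0, 1.1, 7.2]
opening: 0.486
grasp_force: 61.0
```

apply_moves(steps=[[[0,0,0,0,0,0,0.45],[0,0,0,0,0,0,0.45],[0,0,0,0,0,0,0.45],[0,0,0,0,0,0,0.45]]])

```text
time: 11.28
tcp_pos: [0.5376, 0.1537, 0.102]
tool_rot: [0.439, 3.109, 0.011]
wrist_force: [-0.3, 0.6, 8.1]
opening: 0.484
grasp_force: 61.0
```

```bash
python3 - <<'E'
from h import *
show([.5357,.1539],-15.6,[0,-.002,.098],180)
im=arm.grab_frame("wrist");cv2.imwrite("pics/w5.png",im[...,::-1])
E
```

```text
t 11.275 tcp in grinder mm [  1.9   0.3 102. ] shift(now axes) [ 1.9 -2.3  3.9] turn [ 0.4  0.  -0.5] shift(target axes) [ 1.9 -2.3  4. ] F [-0.3  0.6  8.1] open 0.484
```

View pics/w5.png

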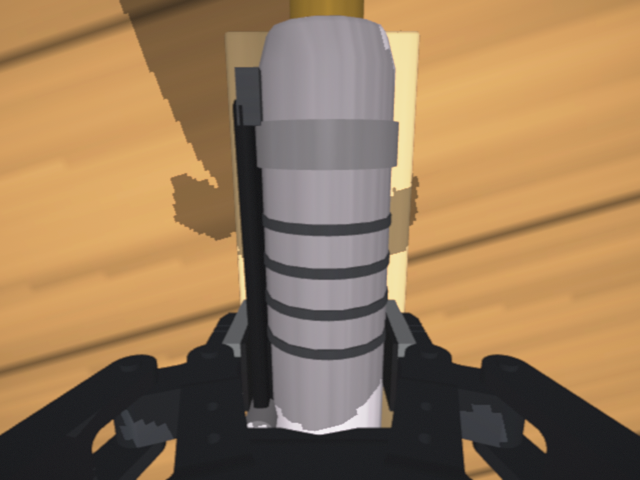

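The paddle (column about 255) is pressed flat along the tube between the pads, so it is home. I'll release, let it settle, and lift straight up.

apply_moves(steps=[[[0,0,0,0,0,0,0.75],[0,0,0,0,0,0,1],[0,0,0,0,0,0,1],[0,0,0,0,0,0,1],[0,0,-20,0,0,0,1],[0,0,-30,0,0,0,1],[0,0,-40,0,0,0,1],[0,0,0,0,0,0,1]]])

```text
time: 12.32
tcp_pos: [0.5385, 0.1527, 0.1935]
tool_rot: [0.442, 3.105, 0.011]
wrist_force: [-0.0, -1.0, -0.5]
opening: 0.999
grasp_force: 0.0
```

```bash
python3 - <<'E'
from h import *
show([.5357,.1539],-15.6,[0,-.002,.098],180)
im=arm.grab_frame("wrist");cv2.imwrite("pics/w6.png",im[...,::-1])
E
```

```text
t 12.325 tcp in grinder mm [  3.   -0.4 193.5] shift(now axes) [ 3.4 -2.3 95.5] turn [ 0.4  0.2 -0.6] shift(target axes) [ 3.  -1.6 95.5] F [-0.  -1.  -0.5] open 0.999
```

View pics/w6.png

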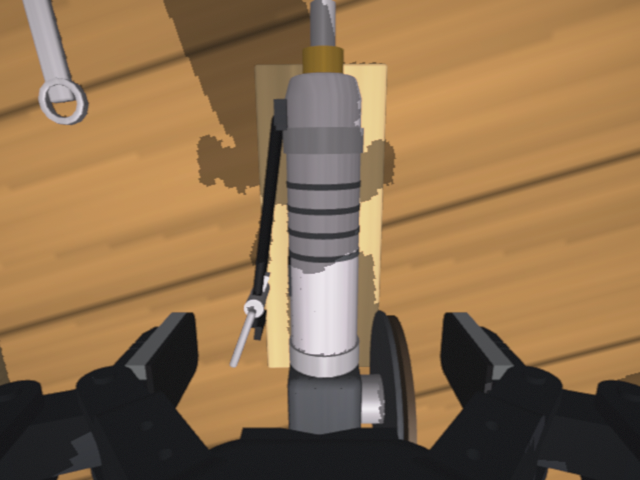

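The paddle has sprung out again and the lever is still forward, from (254,308) to (235,365). The gripper is clear of everything.

```bash
python3 -c "
from workcell import arm
print(arm.job_done())"
```

```text
the job is handed in; nothing more can be done
None
```

I bled the angle grinder and handed the job in at about 12 s: lever fully forward, paddle squeezed home for about 0.5 s and sprung out again, gripper clear of everything; the hand-in returned no verdict.

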